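# Unlock the medicine box with its key

### The job

The white medicine box on the worktop is locked. Lift its key out of the wooden stand, feel the key gently into the keyhole until it is fully home (never force it or lean on the box), then turn it clockwise until the bolt lets go and the lid springs up. Leave the key standing in the lock, let go of it, and leave the things around it alone.

Things in the scene. Friction and masses are not known exactly. Their poses are not given: they have to be found in the camera images.
- medicine_box: white steel box 180 x 220 x 90 mm (x, y, z), fixed, green cross on its front (-x) side. Origin: centre of its underside; x runs from front to hinge side, z up. The front 75 mm of its top is a fixed deck with the lock: a steel plate 52 x 56 mm, 6 mm thick, top face 93 mm above the worktop, on springs (gives about 0.4 mm per N of push, 5 mm at most). The rest of the top is the lid
- keyhole_nominal (a point): where the middle of the lock plate's top face should be: (-55, 0, 93) mm in the box's frame, same axes. It was fitted off-centre: the true keyhole lies 3.5 to 6.5 mm off in y, to the left or the right, and up to 5 mm off in x, height true, twisted up to 0.04 rad; feel for it. A vertical slot 9 mm wide (x), 23 mm long (y), 1 mm bevel. Over 25 N of key on lock is forcing
- key: steel key with red bow, about 40 g, 67 mm long, upright in the stand. Origin: centre of its lower tip; z up the shank; y along the flat of bit and bow. Bit 6 (x) x 20 (y) mm, 8 mm high; shank 6 mm across; collar 17 mm across at 17 to 21 mm above the tip, resting on the lock plate when fully home (tip 17 mm below its top face). Symmetrical: also fits after half a turn
- key_stand: dark wooden block 60 x 80 x 28 mm, fixed. Origin: centre of its underside. The key stands 17 mm deep in a slot in its middle with 1 mm of play on each side and comes straight up out of it. A wall cabinet hangs from 0.42 m up over the back of the worktop (beyond about x = 0.6 m): swing the arm across with the wrist drawn in
- plug (a joint): turn of the lock's plug under the plate: 0 locked, grows clockwise seen from above, stop at 1.5 rad, stays where left, friction about 0.06 N m. The key cannot turn until its bit is below the plate, then has about 0.2 rad of play before the plug follows. The bolt frees the lid at about 0.9 rad; a turned key cannot be pulled out
- lid (a joint): angle of the lid, hinged at the back of the box, front edge 12 mm in front of the box's middle: 0 shut, springs up by itself to 0.45 rad (front edge 45 mm up) when the bolt frees it
- spice_jar: bystander, glass spice jar with a yellow cap, 42 x 42 x 96 mm, stands loose; origin at the centre of its foot
- mug: bystander, orange mug, 78 x 108 x 101 mm, stands loose; origin at the centre of its foot
- green_tin: bystander, small green tin with a white cap, 32 x 32 x 49 mm, stands loose; origin at the centre of its foot
- lemon: bystander, lemon, 78 x 55 x 56 mm, lies loose
- key_bow (a point): centre of the key's red plastic bow, the part to grip: 10 mm thick (key x), 26 mm wide (key y), 34 mm high, 50 mm above the key's tip. Axes as the key
Things that resemble listed ones, but are neither listed nor needed, are in the scene too. What is shaped like the key_stand but purple or red is not meant. What is shaped like the key but blue or green is not meant.

How it is judged:
By the outcome, as a careful person would: the job done as asked, in the order asked, and still so for the second after the job is handed in, with the robot touching nothing.
It also fails if it takes over 64 s, if anything falls off the work surface, if the arm or the gripper's body presses on something with over 40 N, if the wrist force passes 120 N, or if a joint passes its speed limit or range.

### The arm

A 6-joint arm with a two-finger parallel gripper is mounted at the origin on a cart in front of the work surface, level with it; the furniture and walls round the work are solid. World frame = base frame: x ahead of the robot, y to its left, z up, the work surface at z = 0. Lengths are in m, angles in rad, forces in N, time in s.
With the tool pointing down it reaches from about 0.375 to 0.9 m from the base axis. Payload 3.1 kg.
Tool frame: the origin (TCP) lies at the very end of the fingers, on their centre line; the grasp point (between the pads) lies 19 mm behind it; z points along the fingers, y is the direction in which the jaws open and shut (so a half turn about z gives the same grasp; the last joint's range is limited). The gripper opens to 85 mm and grips with 20 to 120 N. Pads are 22 mm wide; open, the fingers measure 114 mm over their backs; the gripper's body (76 mm by 85 mm) begins 54 mm behind the grasp point. The pads swing forward as they close: fully open they stand 13 mm farther back than shut.
Start: joints at [-1.315, 0.527, 1.433, -0, 1.181, -0.178], TCP at [0.263, -0.567, 0.231] pointing down, gripper open.
Joint ranges: [-3.08, 3.08], [-0.75, 2.2], [0.22, 2.44], [-1.43, 4.57], [0, 2.65], [-2.85, 2.85]. Speed limits (rad/s): [2.79, 2.79, 3.14, 3.14, 3.14, 3.14].

### API

Orientations are given as a rotation vector (axis times angle).
In Python, from workcell import bot gives the robot as it stands. The module is installed in compiled form; this text tells all that it offers.
- The arm moves only by the tool servo_tool, never from a script. Its arguments are lists of equal length, an entry for each row: "fingers": the opening, from 0 (shut) to 1 (fully open); "translation": the shift along the tool's x, y, z in m, a list of three; "twist": the turn, a rotation vector about the tool's x, y, z in degrees, a list of three. In form: {"fingers": [fingers, ...], "translation": [[x, y, z], ...], "twist": [[rx, ry, rz], ...]}. A call has 1 to 12 rows; each row shifts and turns the commanded pose from where the row before left it, along the tool's axes as they then stand; what a row does not reach is not made up. A row lasts 1/12 s, in which the tool goes at most 41.7 mm and 7.16 degrees, less where a joint would pass 70% of its speed; a pose out of reach is approached as far as the arm can. A call is refused whole if a number of a shift passes 0.0417 or a number of a turn 7.16, either way. A call with a gripper value outside its range is refused whole. The fingers move at their own pace and stop on an object; the grip force is fixed at half the most. Time passes only in rows, so rows that do not move let the fingers close. It gives the time, the measured TCP pose, the force and the opening at its end, in the units of the state.
- bot.sense(): the state, without advancing time (a new reading comes with each control period).
- bot.capture(name): name is "scene" or "side" or "wrist"; returns the picture (400x640x3 uint8, red, green, blue); there is no depth.
- bot.camera_params(name): a dict with "fx", "fy", "cx", "cy" (pixels), "cam_to_world" (4x4, takes a point from camera to world coordinates). Camera axes: x right, y down, z forward; pixel columns grow to the right and rows downward; lengths in m; the calibration is good to about 2 mm. A picture is of the moment at which its call begins: read the wrist's pose just before it. camera_params takes no time and is no camera call; for the wrist camera it gives the pose at the moment of the call.
- bot.job_done(): hands the job in, once; it reports no verdict.
The state is a dict: "t": time; "joint_pos": joint angles; "joint_velocities": joint speeds; "joint_efforts": joint torques, N m; "tcp_pos": TCP position; "orientation": TCP orientation; "contact_force": force on the tool from outside, world axes, zero at the start; "wrist_torque": the same for the moment, N m; "finger_gap": finger opening in m.
Only numpy, scipy, OpenCV 4.12 (cv2) and the standard library are available. Lean on these libraries where they do the work, as an engineer would, in place of code of your own. Each camera call takes 0.05 s, during which the arm holds its last target.

## Working session

There is one attempt and no reset: what is moved stays moved. The work goes in short steps, Python scripts to look and compute and a tool call to move; the robot and the scene stay as the last step left them, time stands still between calls to the robot, and variables do not carry over. Pictures are saved under pics/ and viewed, and the job is handed in when it is done.

Besides the shell and the picture viewer there is one more tool, called by a JSON object that holds its "api" and its "payload". servo_tool: Moves the arm, as the interface text tells. Its arguments: {"type":"object","properties":{"fingers":{"type":"array"},"translation":{"type":"array"},"twist":{"type":"array"}},"required":["fingers","translation","twist"]}

```bash
mkdir -p pics; python3 - <<'E'
from workcell import bot
import cv2, numpy as np
np.set_printoptions(precision=4,suppress=True)
s=bot.sense(); print(s)
for n in ("scene","side","wrist"):
    p=bot.camera_params(n); im=bot.capture(n); cv2.imwrite(f"pics/{n}0.png",im[:,:,::-1]); print(n,p)
E
```

```text
{'t': 0.0, 'joint_pos': array([-1.3145,  0.5285,  1.4339,  0.    ,  1.1814, -0.1785]), 'joint_velocities': array([ 0.0003, -0.0009, -0.0006, -0.0001, -0.0006, -0.0009]), 'joint_efforts': array([ -0.0035, -44.2364, -17.8028,  -0.0005,   0.0084,  -0.    ]), 'tcp_pos': array([ 0.2631, -0.5661,  0.2303]), 'orientation': array([-3.0655, -0.6771,  0.0001]), 'contact_force': array([-0.1141,  0.9322,  0.1003]), 'wrist_torque': array([ 0.0224, -0.0035,  0.0607]), 'finger_gap': 0.08533211716679552}
scene {'fx': 455.2519914256965, 'fy': 455.2519914256965, 'cx': 322.8843547561533, 'cy': 201.3844969661592, 'cam_to_world': array([[ 0.8382, -0.281 ,  0.4674, -0.1063],
       [-0.5453, -0.4244,  0.7229, -0.989 ],
       [-0.0047, -0.8608, -0.509 ,  0.7518],
       [ 0.    ,  0.    ,  0.    ,  1.    ]])}
side {'fx': 430.01650294009255, 'fy': 430.01650294009255, 'cx': 316.584752312305, 'cy': 201.4058972834613, 'cam_to_world': array([[ 0.9888, -0.067 ,  0.1334,  0.3566],
       [-0.1493, -0.4386,  0.8862, -0.9221],
       [-0.0009, -0.8962, -0.4437,  0.5502],
       [ 0.    ,  0.    ,  0.    ,  1.    ]])}
wrist {'fx': 328.5554768326801, 'fy': 328.5554768326801, 'cx': 313.78932258382224, 'cy': 198.94580542594142, 'cam_to_world': array([[ 0.422 , -0.8727, -0.2455,  0.3246],
       [-0.9066, -0.4064, -0.1135, -0.5364],
       [-0.0007,  0.2704, -0.9627,  0.3735],
       [ 0.    ,  0.    ,  0.    ,  1.    ]])}
```

View pics/scene0.png

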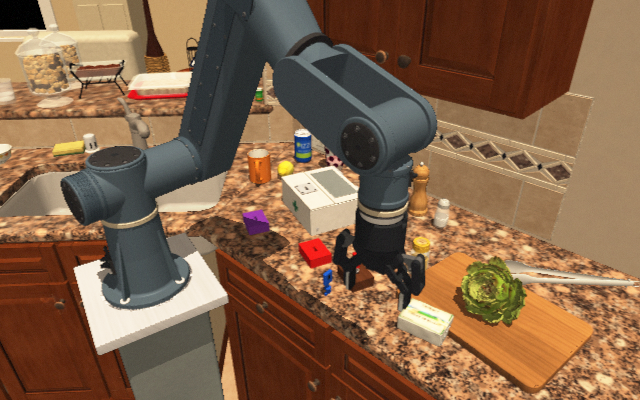

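View pics/side0.png

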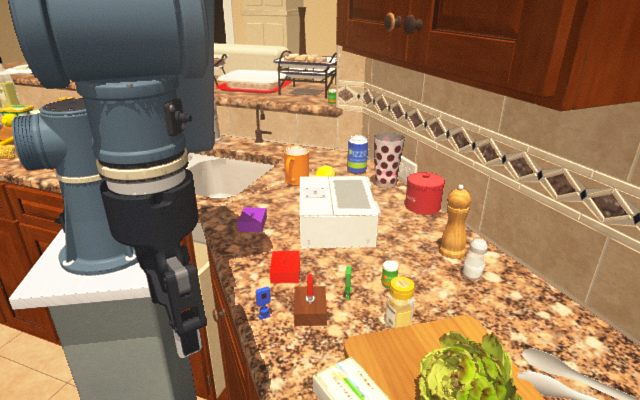

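View pics/wrist0.png

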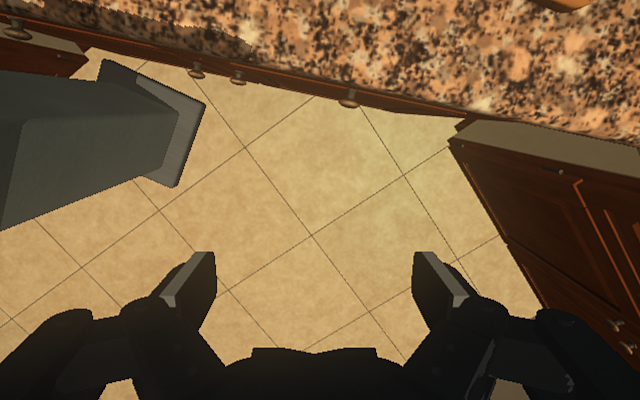

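The side view shows the candidates for the key:
- red key at about (310,285), in the dark brown stand at (310,305)
- blue key at (263,300)
- green key at (347,282)

The stand look-alikes are purple (252,220) and red (285,266). I choose the red key in the brown stand and will check it in a close crop.

```bash
cat > h.py <<'E'
import numpy as np, cv2
from scipy.spatial.transform import Rotation as R
np.set_printoptions(precision=4,suppress=True)
def ray(p,uv):
    d=np.array([(uv[0]-p['cx'])/p['fx'],(uv[1]-p['cy'])/p['fy'],1.]); T=p['cam_to_world']
    return T[:3,3],T[:3,:3]@d
def onz(p,uv,z):
    o,d=ray(p,uv); return o+d*(z-o[2])/d[2]
def tri(obs):
    A=np.zeros((3,3));b=np.zeros(3)
    for p,uv in obs:
        o,d=ray(p,uv); d=d/np.linalg.norm(d); M=np.eye(3)-np.outer(d,d); A+=M;b+=M@o
    x=np.linalg.solve(A,b); return x,[float(np.linalg.norm(np.cross(x-ray(p,uv)[0],ray(p,uv)[1]/np.linalg.norm(ray(p,uv)[1])))) for p,uv in obs]
def proj(p,X):
    T=p['cam_to_world']; c=T[:3,:3].T@(np.asarray(X)-T[:3,3]); return np.array([p['fx']*c[0]/c[2]+p['cx'],p['fy']*c[1]/c[2]+p['cy']])
E
python3 - <<'E'
import cv2
a=cv2.imread('pics/side0.png')
cv2.imwrite('pics/s_key.png',cv2.resize(a[255:335,240:370],None,fx=6,fy=6,interpolation=cv2.INTER_CUBIC))
cv2.imwrite('pics/s_box.png',cv2.resize(a[165:255,285:390],None,fx=6,fy=6,interpolation=cv2.INTER_CUBIC))
E
```

```text
(no output)
```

View pics/s_key.png

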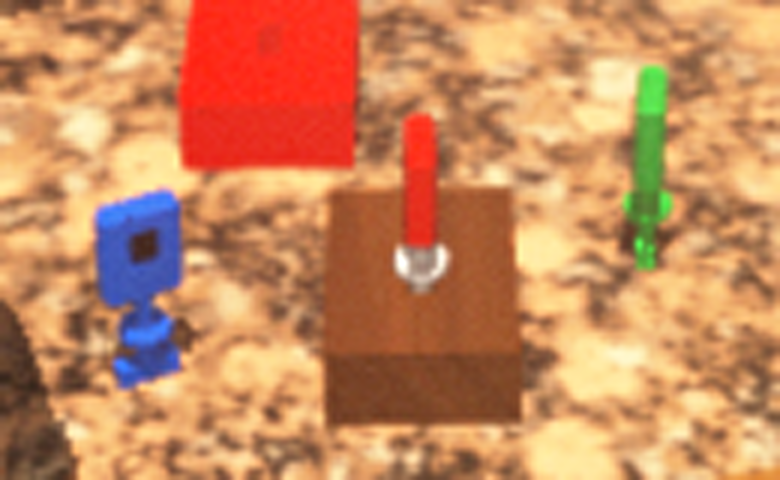

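View pics/s_box.png

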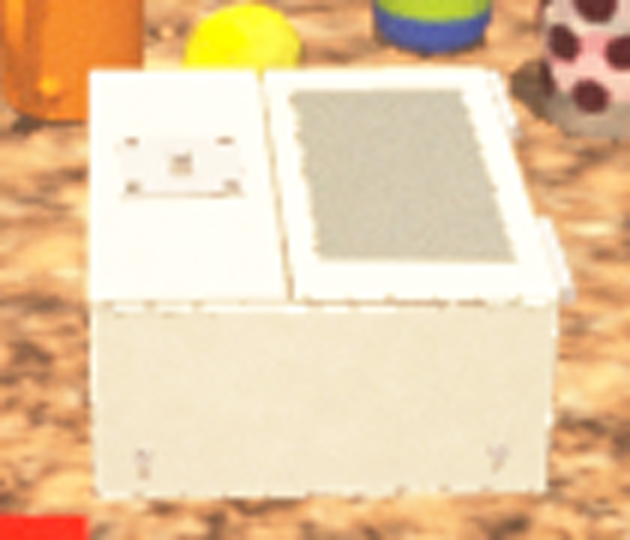

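The crop confirms it: a red bow on a steel collar in the brown stand, seen edge-on. Next come rough positions from the side view.

```bash
python3 - <<'E'
from h import *; from workcell import bot
p=bot.camera_params('side')
print('stand top corners')
for c in [(328,188),(512,188),(520,352),(325,352)]: print(onz(p,(240+c[0]/6,255+c[1]/6),.028))
print('collar',onz(p,(240+420/6,255+262/6),.030), 'bow top front',onz(p,(240+420/6,255+118/6),.078))
print('blue foot',onz(p,(240+148/6,255+370/6),.0),'green',onz(p,(240+645/6,255+265/6),0))
print('box top corners')
for c in [(90,70),(490,70),(555,300),(90,300)]: print(onz(p,(285+c[0]/6,165+c[1]/6),.09))
print('plate',[onz(p,(285+c[0]/6,165+c[1]/6),.093) for c in [(132,140),(225,140),(233,187),(132,187),(180,163)]])
print('red stand corner', onz(p,(240+355/6,255+165/6),0),'jar foot',onz(p,(399,330),0),'tin',onz(p,(390,285),0))
E
```

```text
stand top corners
[ 0.4153 -0.2431  0.028 ]
[ 0.4746 -0.2521  0.028 ]
[ 0.4638 -0.3303  0.028 ]
[ 0.4062 -0.3215  0.028 ]
collar [ 0.4396 -0.287   0.03  ] bow top front [ 0.4412 -0.2779  0.078 ]
blue foot [ 0.3535 -0.2893  0.    ] green [ 0.5174 -0.263   0.    ]
box top corners
[0.473  0.1541 0.09  ]
[0.6527 0.1266 0.09  ]
[ 0.6211 -0.0927  0.09  ]
[ 0.4474 -0.0661  0.09  ]
plate [array([0.4811, 0.0689, 0.093 ]), array([0.5202, 0.0629, 0.093 ]), array([0.516 , 0.0168, 0.093 ]), array([0.4751, 0.0231, 0.093 ]), array([0.4979, 0.043 , 0.093 ])]
red stand corner [ 0.4291 -0.1952  0.    ] jar foot [ 0.5907 -0.3608  0.    ] tin [ 0.614  -0.2319  0.    ]
```

```bash
python3 - <<'E'
from h import *; from workcell import bot
s=bot.sense(); T=R.from_rotvec(s['orientation']).as_matrix(); print(T, s['t'])
C=bot.camera_params('wrist')['cam_to_world']
print('cam in tool', T.T@(C[:3,3]-s['tcp_pos']), T.T@C[:3,:3])
for yaw in (-.14,np.pi-.14):
    ty=np.array([np.cos(yaw),np.sin(yaw),0]); tz=np.array([0,0,-1.]); tx=np.cross(ty,tz)
    D=T.T@np.c_[tx,ty,tz]; print(np.degrees(R.from_matrix(D).as_rotvec()),'tx',tx)
# target above stand
print(T.T@(np.array([.44,-.287,.2])-s['tcp_pos']))
E
```

```text
[[ 0.907   0.4212 -0.0004]
 [ 0.4212 -0.907   0.0016]
 [ 0.0003 -0.0016 -1.    ]] 0.15
cam in tool [ 0.0684 -0.0014 -0.143 ] [[ 0.0008 -0.9626 -0.2708]
 [ 1.      0.0005  0.0014]
 [-0.0012 -0.2708  0.9626]]
[ -0.0775  -0.0616 -57.0672] tx [0.1395 0.9902 0.    ]
[ -0.0721   0.0908 122.9327] tx [-0.1395 -0.9902 -0.    ]
[ 0.278  -0.1788  0.0309]
```

{"api": "servo_tool", "payload": {"fingers": [1, 1, 1, 1, 1, 1, 1, 1, 1, 1, 1, 1], "translation": [[0.034, -0.022, 0.003], [0.034, -0.022, 0.003], [0.034, -0.022, 0.003], [0.034, -0.022, 0.003], [0.034, -0.022, 0.003], [0.034, -0.022, 0.003], [0.034, -0.022, 0.003], [0.034, -0.022, 0.003], [0, 0, 0], [0, 0, 0], [0, 0, 0], [0, 0, 0]], "twist": [[0, 0, 0], [0, 0, 0], [0, 0, 0], [0, 0, 0], [0, 0, 0], [0, 0, 0], [0, 0, 0], [0, 0, 0], [0, 0, -7.1], [0, 0, -7.1], [0, 0, -7.1], [0, 0, -7.1]]}}

```text
t: 1.15
tcp_pos: [0.436, -0.2919, 0.2071]
orientation: [-2.802, -1.42, 0.0]
contact_force: [-0.0, 0.2, 0.7]
finger_gap: 0.0855
```

{"api": "servo_tool", "payload": {"fingers": [1, 1, 1, 1, 0.5, 0.5], "translation": [[0, 0, 0], [0, 0, 0], [0, 0, 0], [0, 0, 0], [0, 0, 0], [0, 0, 0]], "twist": [[0, 0, -7.1], [0, 0, -7.1], [0, 0, -7.1], [0, 0, -7.1], [0, 0, 0], [0, 0, 0]]}}

```text
t: 1.65
tcp_pos: [0.4357, -0.2925, 0.2071]
orientation: [-2.379, -2.051, 0.0]
contact_force: [0.2, 0.9, -0.1]
finger_gap: 0.0636
```

```bash
cat > snap.py <<'E'
import sys,pickle
from h import *; from workcell import bot
n=sys.argv[1]; cam=sys.argv[2] if len(sys.argv)>2 else 'wrist'
s=bot.sense(); p=bot.camera_params(cam); im=bot.capture(cam)
cv2.imwrite(f'pics/{n}.png',im[:,:,::-1]); pickle.dump((s,p),open(f'pics/{n}.pkl','wb'))
M=R.from_rotvec(s['orientation']).as_matrix()
print('t',s['t'],'q',s['joint_pos'],'tcp',s['tcp_pos'],'yaw_y',np.arctan2(M[1,1],M[0,1]),'z',M[:,2],'F',s['contact_force'],'gap',s['finger_gap'])
E
python3 snap.py w1
```

```text
t 1.65 q [-0.8043  0.426   1.7087  0.      1.0073 -0.6565] tcp [ 0.4357 -0.2925  0.2071] yaw_y -0.14784537117676821 z [-0.0003  0.0003 -1.    ] F [ 0.2002  0.9387 -0.0987] gap 0.06359115342807192
```

View pics/w1.png

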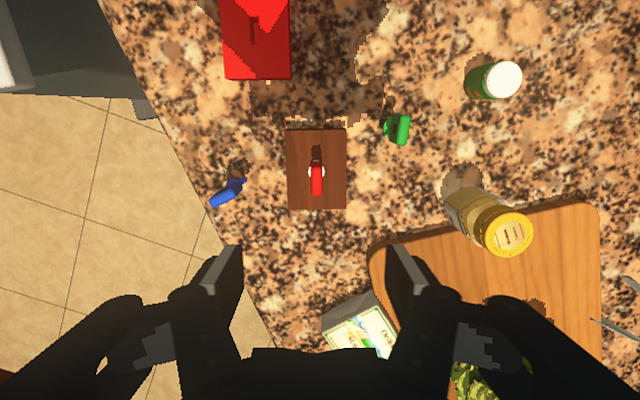

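The wrist view shows the brown stand at (286–347, 128–209), with the red bow at (317,180) nearly aligned with it. I'll zoom in to measure.

```bash
python3 - <<'E'
import cv2
a=cv2.imread('pics/w1.png')
cv2.imwrite('pics/w1c.png',cv2.resize(a[120:220,275:360],None,fx=6,fy=6,interpolation=cv2.INTER_CUBIC))
E
```

```text
(no output)
```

View pics/w1c.png

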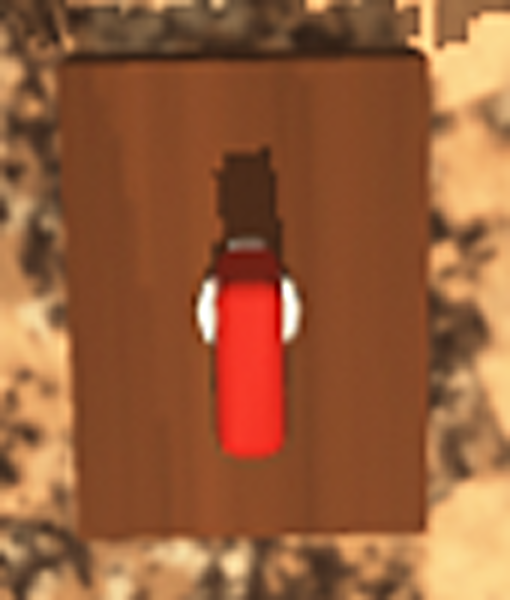

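```bash
python3 - <<'E'
from h import *; import pickle; from workcell import bot
s,p=pickle.load(open('pics/w1.pkl','rb')); ps=bot.camera_params('side')
g=lambda u,v:(275+u/6,120+v/6); gs=lambda u,v:(240+u/6,255+v/6)
c=[(218,282),(284,282),(282,455),(220,455)]
X=[onz(p,g(*k),.078) for k in c]; print(np.array(X)); print('bow centre',np.mean(X,0)); 
n=(X[0]+X[1]-X[2]-X[3])/2; print('len',np.linalg.norm(n),'keyx yaw',np.arctan2(n[1],n[0])-np.pi/2)
c=[(62,58),(428,58),(425,530),(78,530)]
X=[onz(p,g(*k),.028) for k in c]; print(np.array(X)); print('stand centre',np.mean(X,0)); 
n=(X[0]+X[1]-X[2]-X[3])/2; print('len',np.linalg.norm(n),'yaw',np.arctan2(n[1],n[0])-np.pi/2)
print('collar',tri([(p,g(248,312)),(ps,gs(420,262))]))
print('bow top',tri([(p,g(251,368)),(ps,gs(420,118))]))
print('stand corners tri',tri([(p,g(62,58)),(ps,gs(328,188))]),tri([(p,g(425,530)),(ps,gs(520,352))]))
E
```

```text
[[ 0.436  -0.2717  0.078 ]
 [ 0.4451 -0.2731  0.078 ]
 [ 0.4413 -0.2978  0.078 ]
 [ 0.4325 -0.2965  0.078 ]]
bow centre [ 0.4387 -0.2848  0.078 ]
len 0.025036077143307373 keyx yaw -0.14447115244669417
[[ 0.415  -0.241   0.028 ]
 [ 0.473  -0.2496  0.028 ]
 [ 0.463  -0.3282  0.028 ]
 [ 0.4042 -0.3195  0.028 ]]
stand centre [ 0.4388 -0.2846  0.028 ]
len 0.07926412642825865 yaw -0.1312563326989893
collar (array([ 0.4391, -0.2861,  0.0293]), [0.000598854331346033, 0.0005988543313460289])
bow top (array([ 0.4396, -0.2837,  0.0823]), [0.0007968613808321149, 0.0007968613808321358])
stand corners tri (array([ 0.4152, -0.2411,  0.0266]), [0.00033169436790787804, 0.0003316943679078569]) (array([ 0.4636, -0.3287,  0.0266]), [0.0004968840643485047, 0.0004968840643486103])
```

Key is at (0.439, -0.285) with yaw about -0.14. The measured heights (collar 0.029, bow top about 0.08, stand 0.027) match the text. Descending over the bow.

{"api": "servo_tool", "payload": {"fingers": [0.5, 0.5, 0.5, 0.5, 0.5, 0.5, 0.5, 0.5, 0.5, 0.5], "translation": [[0.008, 0.002, 0], [0, 0, 0.02], [0, 0, 0.02], [0, 0, 0.02], [0, 0, 0.02], [0, 0, 0.015], [0, 0, 0.015], [0, 0, 0.01], [0, 0, 0], [0, 0, 0]], "twist": [[0, 0, -0.5], [0, 0, 0], [0, 0, 0], [0, 0, 0], [0, 0, 0], [0, 0, 0], [0, 0, 0], [0, 0, 0], [0, 0, 0], [0, 0, 0]]}}

```text
t: 2.53
tcp_pos: [0.439, -0.2846, 0.0871]
orientation: [-2.367, -2.064, 0.0]
contact_force: [-0.6, -1.3, 0.7]
finger_gap: 0.0428
```

```bash
python3 snap.py w2; python3 snap.py s2 side; python3 - <<'E'
import cv2,numpy as np
a=cv2.imread('pics/w2.png');b=cv2.imread('pics/s2.png')
cv2.imwrite('pics/w2c.png',np.hstack([a[100:400,160:480],cv2.resize(b[215:315,260:380],None,fx=3,fy=3)]))
E
```

```text
t 2.5333 q [-0.7891  0.6166  1.8076  0.0001  0.7185 -0.6529] tcp [ 0.439  -0.2846  0.0871] yaw_y -0.13620849587526257 z [-0.0007  0.0008 -1.    ] F [-0.5824 -1.3003  0.7322] gap 0.042774920482701914
t 2.5833 q [-0.7892  0.6156  1.8071  0.0001  0.7184 -0.6531] tcp [ 0.4393 -0.2851  0.0877] yaw_y -0.13616170275139067 z [ 0.0005 -0.0004 -1.    ] F [ 0.5934 -0.0812 -0.6019] gap 0.04277767558721188
```

View pics/w2c.png

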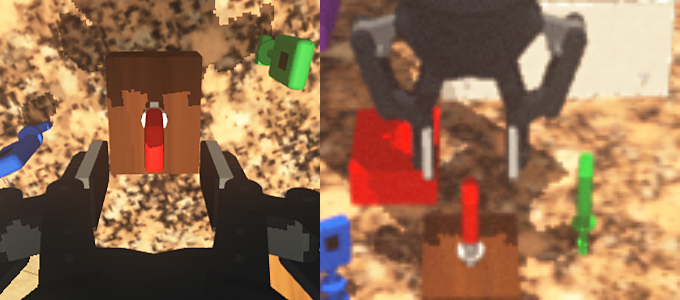

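The key bow sits centred between the open fingers, about 10 mm below the tips. Descending another 45 mm and closing.

{"api": "servo_tool", "payload": {"fingers": [0.5, 0.5, 0.5, 0.5, 0.5, 0, 0, 0, 0, 0, 0, 0], "translation": [[0, 0, 0.012], [0, 0, 0.012], [0, 0, 0.012], [0, 0, 0.009], [0, 0, 0], [0, 0, 0], [0, 0, 0], [0, 0, 0], [0, 0, 0], [0, 0, 0], [0, 0, 0], [0, 0, 0]], "twist": [[0, 0, 0], [0, 0, 0], [0, 0, 0], [0, 0, 0], [0, 0, 0], [0, 0, 0], [0, 0, 0], [0, 0, 0], [0, 0, 0], [0, 0, 0], [0, 0, 0], [0, 0, 0]]}}

```text
t: 3.63
tcp_pos: [0.4395, -0.2854, 0.0431]
orientation: [2.366, 2.064, 0.0]
contact_force: [-0.5, 0.6, 7.0]
finger_gap: 0.0094
```

```bash
python3 snap.py w3; python3 - <<'E'
import cv2,numpy as np
a=cv2.imread('pics/w3.png')
cv2.imwrite('pics/w3c.png',cv2.resize(a[150:400,210:420],None,fx=2,fy=2))
E
```

```text
t 3.6333 q [-0.7895  0.6969  1.826   0.      0.6169 -0.6537] tcp [ 0.4395 -0.2854  0.0431] yaw_y -0.13584178696709429 z [ 0.0013 -0.0013 -1.    ] F [-0.467   0.6431  7.0055] gap 0.009399826956885345
```

View pics/w3c.png

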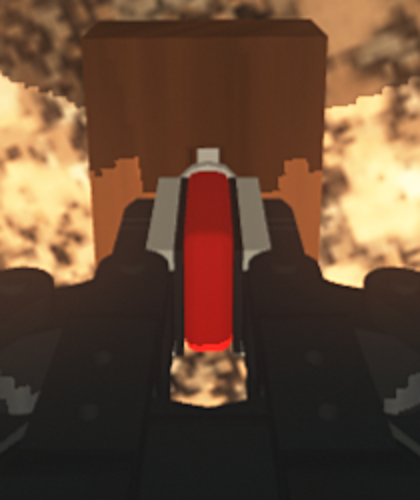

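The bow is gripped with a gap of 9.4 mm, and the key is straight. Lifting straight up.

{"api": "servo_tool", "payload": {"fingers": [0, 0, 0, 0, 0, 0, 0, 0, 0], "translation": [[0, 0, -0.005], [0, 0, -0.01], [0, 0, -0.015], [0, 0, -0.02], [0, 0, -0.03], [0, 0, -0.03], [0, 0, -0.03], [0, 0, -0.027], [0, 0, 0]], "twist": [[0, 0, 0], [0, 0, 0], [0, 0, 0], [0, 0, 0], [0, 0, 0], [0, 0, 0], [0, 0, 0], [0, 0, 0], [0, 0, 0]]}}

```text
t: 4.43
tcp_pos: [0.4414, -0.2872, 0.2152]
orientation: [2.358, 2.058, 0.001]
contact_force: [0.3, -0.4, -1.0]
finger_gap: 0.0093
```

```bash
python3 snap.py w4; python3 snap.py s4 side; python3 - <<'E'
import cv2,numpy as np
a=cv2.imread('pics/w4.png');b=cv2.imread('pics/s4.png')
cv2.imwrite('pics/w4c.png',np.hstack([a[100:400,160:480],cv2.resize(b[140:330,210:380],(360,300))]))
E
```

```text
t 4.4333 q [-0.7892  0.4126  1.7042  0.      1.0131 -0.6536] tcp [ 0.4414 -0.2872  0.2152] yaw_y -0.13554741665403694 z [ 0.0082 -0.0082 -0.9999] F [ 0.3332 -0.3963 -0.9552] gap 0.009300507484930267
t 4.4833 q [-0.7894  0.4157  1.7074 -0.      1.011  -0.6536] tcp [ 0.4403 -0.2862  0.2128] yaw_y -0.13573393052018853 z [ 0.0053 -0.0054 -1.    ] F [-0.4276 -0.1616 -0.064 ] gap 0.00948990480706539
```

View pics/w4c.png

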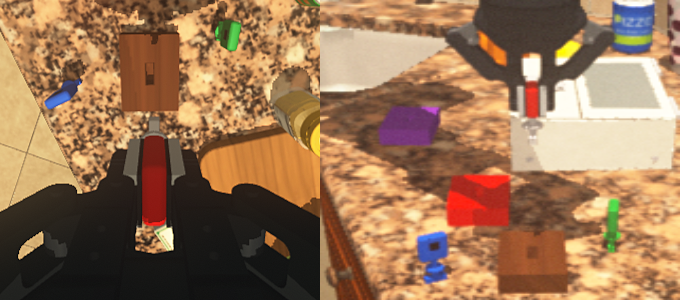

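The key is out and the slot in the stand is empty; the key hangs upright. Swinging across to look at the lock.

{"api": "servo_tool", "payload": {"fingers": [0, 0, 0, 0, 0, 0, 0, 0, 0, 0, 0, 0], "translation": [[0.015, 0.001, 0], [0.03, 0.0015, 0], [0.03, 0.0015, 0], [0.03, 0.0015, 0], [0.03, 0.0015, 0], [0.03, 0.0015, 0], [0.03, 0.0015, 0], [0.03, 0.0015, 0], [0.03, 0.0015, 0], [0.015, 0, 0], [0, 0, 0], [0, 0, 0]], "twist": [[0, 0, 0], [0, 0, 0], [0, 0, 0], [0, 0, 0], [0, 0, 0], [0, 0, 0], [0, 0, 0], [0, 0, 0], [0, 0, 0], [0, 0, 0], [0, 0, 0], [0, 0, 0]]}}

```text
t: 5.53
tcp_pos: [0.487, -0.0177, 0.2079]
orientation: [-2.362, -2.067, 0.004]
contact_force: [0.8, 0.9, 0.1]
finger_gap: 0.0092
```

```bash
python3 snap.py w5
```

```text
t 5.5333 q [-0.2659  0.3789  1.7941 -0.0003  0.9725 -0.1326] tcp [ 0.487  -0.0177  0.2079] yaw_y -0.13320278360570448 z [-0.0039  0.0008 -1.    ] F [0.7996 0.8634 0.0657] gap 0.009227493153854138
```

View pics/w5.png

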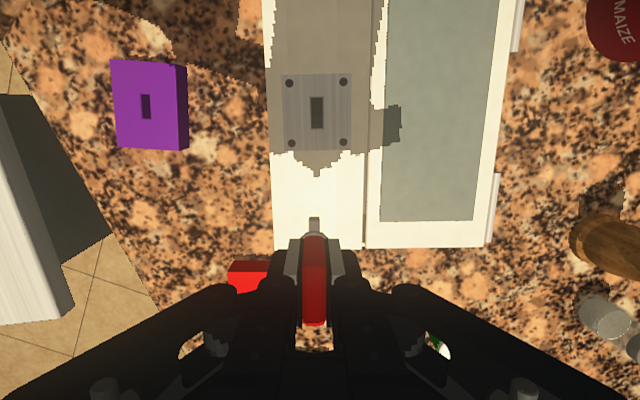

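The wrist view shows the steel plate at (281–353, 73–149), with the dark slot at about (317,112). The key tip is at about (314,220). Zooming to measure.

```bash
python3 - <<'E'
import cv2,numpy as np
a=cv2.imread('pics/w5.png')
cv2.imwrite('pics/w5c.png',np.hstack([cv2.resize(a[65:160,270:365],None,fx=6,fy=6,interpolation=cv2.INTER_CUBIC),cv2.resize(a[210:305,295:333],None,fx=6,fy=6,interpolation=cv2.INTER_CUBIC)]))
E
```

```text
(no output)
```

View pics/w5c.png

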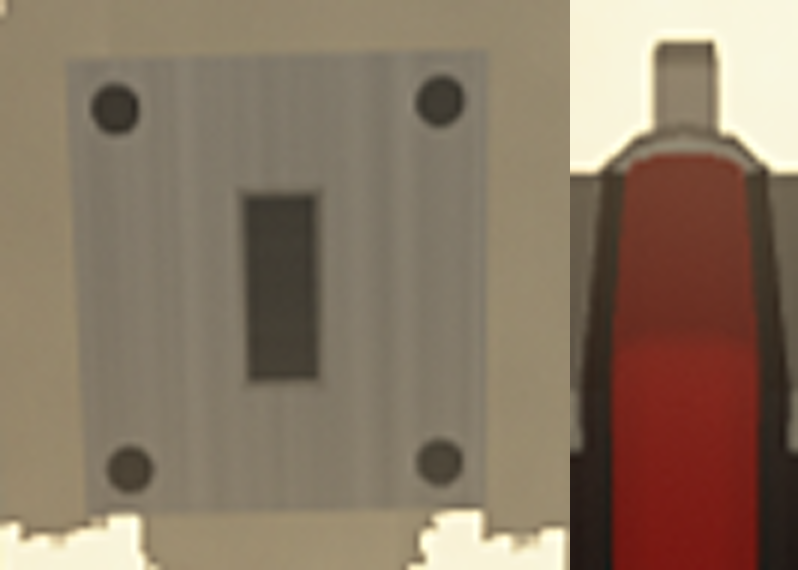

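```bash
python3 - <<'E'
from h import *; import pickle
s,p=pickle.load(open('pics/w5.pkl','rb'))
M=R.from_rotvec(s['orientation']).as_matrix()
g=lambda u,v:(270+u/6,65+v/6)
def quad(c,z,name):
    X=np.array([onz(p,k,z) for k in c]); n=(X[0]+X[1]-X[2]-X[3])/2; m=(X[1]+X[2]-X[0]-X[3])/2
    print(name,'centre',X.mean(0),'len',np.linalg.norm(n),np.linalg.norm(m),'yaw',np.arctan2(n[1],n[0])-np.pi/2,np.arctan2(m[1],m[0])); return X.mean(0)
quad([g(*k) for k in [(242,192),(319,192),(319,381),(247,381)]],.093,'slot')
quad([g(*k) for k in [(66,58),(488,50),(488,508),(88,512)]],.093,'plate')
quad([g(*k) for k in [(115,108),(440,100),(440,462),(130,470)]],.093,'screws')
# box near corners: 
print('box front near',onz(p,(275,248),.09),'back near',onz(p,(488,246),.09), 'lid edge near', onz(p,(366,248),.09),'front far',onz(p,(263,0),.09))
tip=onz(p,(295+116/6,210+42/6),s['tcp_pos'][2]-.032); print('tip +y end',tip,'rel tool',M.T@(tip-s['tcp_pos']), 'tcp',s['tcp_pos'])
print('gripper px of tcp-axis', proj(p,s['tcp_pos']+M@[0.01,0,.032]))
E
```

```text
slot centre [0.4967 0.0463 0.093 ] len 0.023150413057870703 0.009427168001079508 yaw -0.11608011237760318 -0.1323171494991133
plate centre [0.4968 0.0462 0.093 ] len 0.05584447229051073 0.05199896513075741 yaw -0.10459705028442623 -0.11844549054541327
screws centre [0.4966 0.0461 0.093 ] len 0.044348946052777005 0.040188825383014215 yaw -0.10841819690330023 -0.1079008920333668
box front near [ 0.4463 -0.0606  0.09  ] back near [ 0.628  -0.0827  0.09  ] lid edge near [ 0.524  -0.0709  0.09  ] front far [0.469  0.1277 0.09  ]
tip +y end [ 0.4876 -0.008   0.1759] rel tool [ 0.0097 -0.0005  0.032 ] tcp [ 0.487  -0.0177  0.2079]
gripper px of tcp-axis [315.2196 216.4313]
```

The slot measures at about (0.4967, 0.0463). The key tip sits within 0.5 mm of the TCP axis. I'll move 50 mm closer for a second view that takes in the whole box.

{"api": "servo_tool", "payload": {"fingers": [0, 0, 0, 0, 0], "translation": [[0.025, 0.003, 0], [0.025, 0.002, 0], [0, 0, 0], [0, 0, 0], [0, 0, 0]], "twist": [[0, 0, -0.6], [0, 0, -0.6], [0, 0, 0], [0, 0, 0], [0, 0, 0]]}}

```text
t: 6.0
tcp_pos: [0.4995, 0.0287, 0.2089]
orientation: [-2.346, -2.089, 0.002]
contact_force: [0.3, -0.4, -0.5]
finger_gap: 0.0092
```

```bash
python3 snap.py w6; python3 - <<'E'
import cv2,numpy as np
a=cv2.imread('pics/w6.png')
cv2.imwrite('pics/w6c.png',cv2.resize(a[130:230,260:380],None,fx=6,fy=6,interpolation=cv2.INTER_CUBIC))
E
```

```text
t 6.0 q [-0.166   0.3929  1.7644 -0.0007  0.9854 -0.0497] tcp [0.4995 0.0287 0.2089] yaw_y -0.11591693055745185 z [-0.0012 -0.0004 -1.    ] F [ 0.3411 -0.3967 -0.468 ] gap 0.009157668939708334
```

View pics/w6.png

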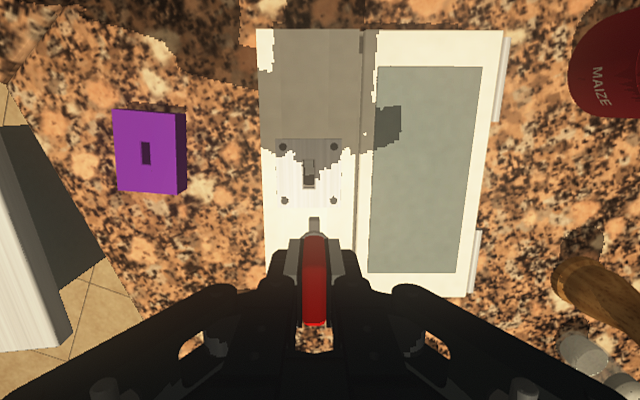

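View pics/w6c.png

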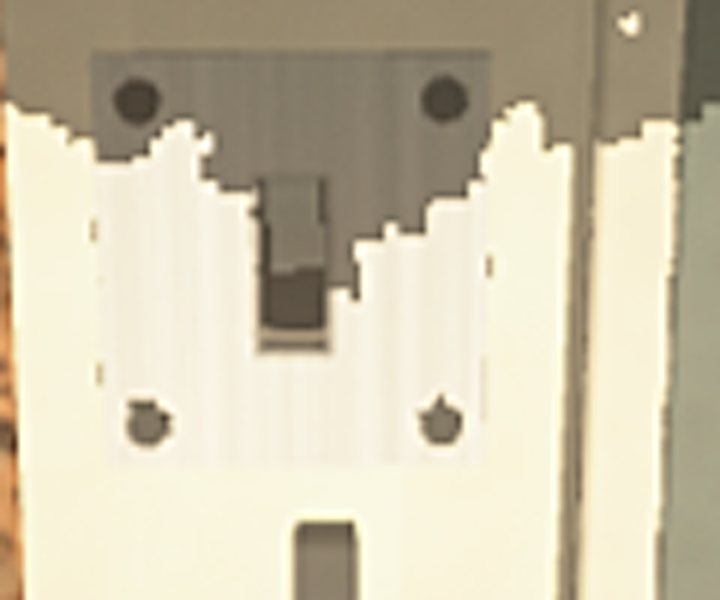

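```bash
python3 - <<'E'
from h import *; import pickle
s,p=pickle.load(open('pics/w6.pkl','rb')); s5,p5=pickle.load(open('pics/w5.pkl','rb'))
M=R.from_rotvec(s['orientation']).as_matrix()
g=lambda u,v:(260+u/6,130+v/6); g5=lambda u,v:(270+u/6,65+v/6)
def quad(c,z,name):
    X=np.array([onz(p,k,z) for k in c]); n=(X[0]+X[1]-X[2]-X[3])/2; m=(X[1]+X[2]-X[0]-X[3])/2
    print(name,'centre',X.mean(0),'len',np.linalg.norm(n),np.linalg.norm(m),'yaw',np.arctan2(n[1],n[0])-np.pi/2,np.arctan2(m[1],m[0])); return X.mean(0)
sc=quad([g(*k) for k in [(260,178),(327,178),(329,352),(258,352)]],.093,'slot')
quad([g(*k) for k in [(136,100),(444,100),(441,423),(148,423)]],.093,'screws')
for a,b in [((136,100),(115,108)),((444,100),(440,100)),((441,423),(440,462)),((148,423),(130,470))]: print('tri screw',*tri([(p,g(*a)),(p5,g5(*b))]))
FL=onz(p,(257,29),.09);FR=onz(p,(503,30),.09);NR=onz(p,(465,296),.09);print(FL,FR,NR,np.linalg.norm(FL-FR),np.linalg.norm(FR-NR))
yaw=np.arctan2(*(FR-FL)[1::-1]); print('box yaw',yaw, np.arctan2(*(FR-NR)[1::-1])-np.pi/2)
c=(FL+NR)/2; yaw=-.125
B=R.from_euler('z',yaw).as_matrix(); print('box c',c,'nominal',c+B@[-.055,0,.003],'slot off',B.T@(sc-c)-[-.055,0,.003])
# lid gap
tip=onz(p,g(327,522),s['tcp_pos'][2]-.032); print('tip rel',M.T@(tip-s['tcp_pos']),'d slot-tcp in tool',M.T@(sc-s['tcp_pos']))
E
```

```text
slot centre [0.4968 0.0461 0.093 ] len 0.02366579328686564 0.00922575389716345 yaw -0.11915520938848245 -0.11508434862942064
screws centre [0.4966 0.0462 0.093 ] len 0.04390577168697909 0.040136762894627524 yaw -0.10563022467543837 -0.11508472403424819
tri screw [0.479  0.0704 0.0933] [4.894617313771832e-05, 4.894617313769605e-05]
tri screw [0.5188 0.0659 0.0945] [5.776739982465967e-06, 5.776739982562423e-06]
tri screw [0.5142 0.0219 0.0924] [2.4215342275908277e-05, 2.4215342275955436e-05]
tri screw [0.4741 0.026  0.0904] [3.6650234977390745e-05, 3.6650234977358605e-05]
[0.4721 0.1559 0.09  ] [0.6487 0.1348 0.09  ] [ 0.6235 -0.0819  0.09  ] 0.17785661329888366 0.21815288567282445
box yaw -0.11883045485234951 -0.11568574074953442
box c [0.5478 0.037  0.09  ] nominal [0.4932 0.0439 0.093 ] slot off [ 0.0032  0.0026 -0.    ]
tip rel [ 0.0097 -0.0004  0.032 ] d slot-tcp in tool [ 0.017  -0.0046  0.1159]
```

Two views agree on the slot: (0.4967, 0.0462, 0.093), yaw about -0.11, roughly 3 mm off nominal on both axes. Aligning above it and lowering to about 8 mm over the plate.

{"api": "servo_tool", "payload": {"fingers": [0, 0, 0, 0, 0, 0, 0, 0], "translation": [[0.017, -0.004, 0], [0, 0, 0], [0, 0, 0.025], [0, 0, 0.025], [0, 0, 0.015], [0, 0, 0.011], [0, 0, 0], [0, 0, 0]], "twist": [[0, 0, 0], [0, 0, 0], [0, 0, 0], [0, 0, 0], [0, 0, 0], [0, 0, 0], [0, 0, 0], [0, 0, 0]]}}

```text
t: 6.72
tcp_pos: [0.4976, 0.0461, 0.1329]
orientation: [-2.346, -2.088, 0.002]
contact_force: [0.0, -0.5, -0.6]
finger_gap: 0.0092
```

```bash
python3 snap.py w7; python3 snap.py s7 side; python3 - <<'E'
import cv2,numpy as np
a=cv2.imread('pics/w7.png');b=cv2.imread('pics/s7.png')
cv2.imwrite('pics/w7c.png',np.hstack([cv2.resize(a[150:270,255:375],(480,480),interpolation=cv2.INTER_CUBIC),cv2.resize(b[150:230,280:330],(300,480),interpolation=cv2.INTER_CUBIC)]))
E
```

```text
t 6.7167 q [-0.1315  0.5144  1.8359 -0.0003  0.7928 -0.0151] tcp [0.4976 0.0461 0.1329] yaw_y -0.11612867613786859 z [-0.0015 -0.0001 -1.    ] F [ 0.0156 -0.5349 -0.5603] gap 0.009196122557772045
t 6.7667 q [-0.1311  0.5133  1.8351 -0.0003  0.7928 -0.015 ] tcp [0.4982 0.0462 0.1336] yaw_y -0.11590188581784945 z [ 0.0003 -0.0002 -1.    ] F [-0.8532 -0.225  -0.5348] gap 0.009534035909116875
```

View pics/w7c.png

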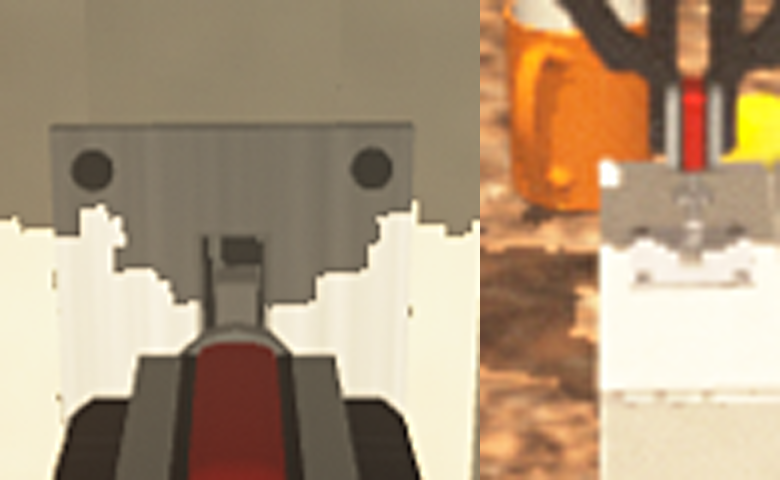

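```bash
python3 - <<'E'
from h import *; import pickle
s,p=pickle.load(open('pics/w7.pkl','rb')); M=R.from_rotvec(s['orientation']).as_matrix()
g=lambda u,v:(255+u/4,150+v/4); t=s['tcp_pos']
for n,uv,z in [('slot L far',(203,236),.093),('slot R far',(265,236),.093),('key L far',(217,266),t[2]-.032),('key R far',(264,266),t[2]-.032)]: print(n,M.T@(onz(p,g(*uv),z)-t))
E
```

```text
slot L far [ 0.0119 -0.0055  0.0399]
slot R far [0.0119 0.0036 0.0399]
key L far [ 0.01   -0.0033  0.032 ]
key R far [0.01   0.0033 0.032 ]
```

The picture shows the key about 1 mm to the +x side of the slot centre. Correcting, then lowering gently to about 2 mm below plate level.

{"api": "servo_tool", "payload": {"fingers": [0, 0, 0, 0, 0, 0, 0, 0, 0, 0], "translation": [[0.0005, -0.001, 0], [0, 0, 0.002], [0, 0, 0.002], [0, 0, 0.002], [0, 0, 0.0015], [0, 0, 0.001], [0, 0, 0.001], [0, 0, 0.001], [0, 0, 0], [0, 0, 0]], "twist": [[0, 0, 0], [0, 0, 0], [0, 0, 0], [0, 0, 0], [0, 0, 0], [0, 0, 0], [0, 0, 0], [0, 0, 0], [0, 0, 0], [0, 0, 0]]}}

```text
t: 7.65
tcp_pos: [0.4969, 0.0476, 0.1227]
orientation: [-2.345, -2.09, 0.0]
contact_force: [0.1, -1.8, -0.2]
finger_gap: 0.0094
```

{"api": "servo_tool", "payload": {"fingers": [0, 0, 0, 0, 0], "translation": [[0, 0, 0.001], [0, 0, 0.001], [0, 0, 0.001], [0, 0, 0], [0, 0, 0]], "twist": [[0, 0, 0], [0, 0, 0], [0, 0, 0], [0, 0, 0], [0, 0, 0]]}}

```text
t: 8.07
tcp_pos: [0.4969, 0.0476, 0.1197]
orientation: [-2.345, -2.09, 0.0]
contact_force: [0.2, 0.7, -0.5]
finger_gap: 0.0093
```

```bash
python3 snap.py w8; python3 snap.py s8 side; python3 - <<'E'
import cv2,numpy as np
a=cv2.imread('pics/w8.png');b=cv2.imread('pics/s8.png')
cv2.imwrite('pics/w8c.png',np.hstack([cv2.resize(a[150:270,255:375],(480,480),interpolation=cv2.INTER_CUBIC),cv2.resize(b[150:230,280:330],(300,480),interpolation=cv2.INTER_CUBIC)]))
E
```

```text
t 8.0667 q [-0.1287  0.5368  1.8478 -0.0001  0.7571 -0.0137] tcp [0.4969 0.0476 0.1197] yaw_y -0.11499866650857621 z [-0.0001 -0.     -1.    ] F [ 0.1565  0.6731 -0.5065] gap 0.009286236107971045
t 8.1167 q [-0.1287  0.5368  1.8478 -0.0002  0.7572 -0.0136] tcp [0.4969 0.0476 0.1197] yaw_y -0.11493697327249726 z [-0.0002 -0.0001 -1.    ] F [ 0.5282 -1.2215 -0.6018] gap 0.009135250245339245
```

View pics/w8c.png

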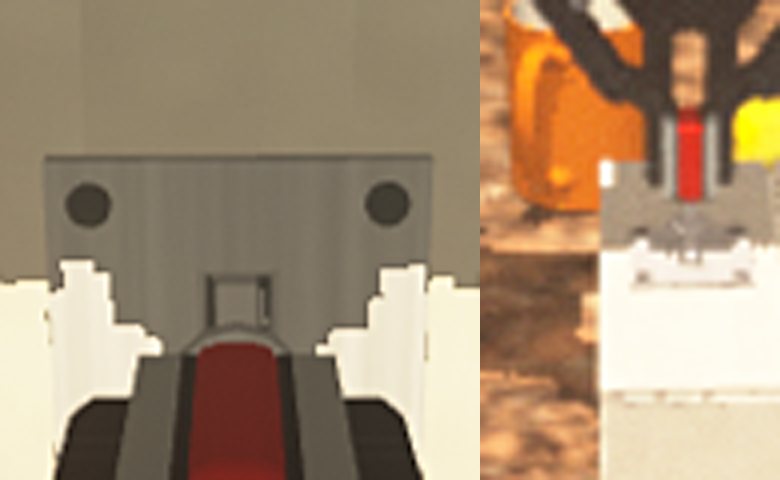

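```bash
python3 - <<'E'
from h import *; import pickle
s,p=pickle.load(open('pics/w8.pkl','rb')); M=R.from_rotvec(s['orientation']).as_matrix()
g=lambda u,v:(255+u/4,150+v/4); t=s['tcp_pos']
for n,uv,z in [('slot L far',(206,274),.093),('slot R far',(270,274),.093),('plate far',(238,157),.093),('scrL',(88,205),.093),('scrR',(388,204),.093)]: print(n,M.T@(onz(p,g(*uv),z)-t))
E
python3 - <<'E'
import cv2
a=cv2.imread('pics/w8.png'); cv2.imwrite('pics/w8d.png',cv2.resize(a[205:245,295:335],None,fx=14,fy=14,interpolation=cv2.INTER_CUBIC))
E
```

```text
slot L far [ 0.0106 -0.0048  0.0267]
slot R far [0.0106 0.004  0.0267]
plate far [ 0.0271 -0.0004  0.0267]
scrL [ 0.0204 -0.0206  0.0267]
scrR [0.0206 0.0197 0.0267]
```

View pics/w8d.png

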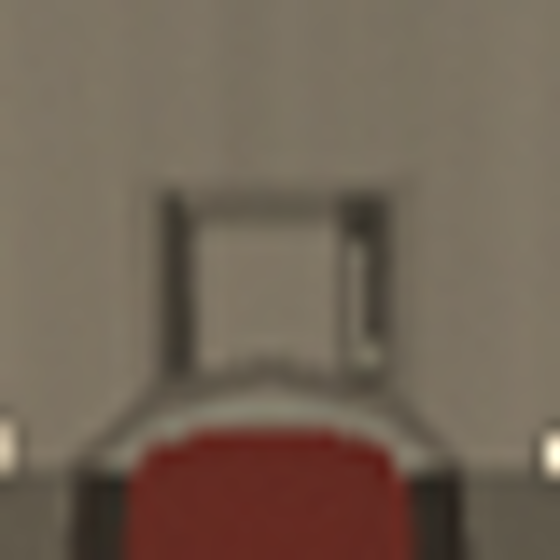

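The bit has entered the slot, about 0.9 mm toward its far end. Centring it and going on down.

{"api": "servo_tool", "payload": {"fingers": [0, 0, 0, 0, 0, 0, 0, 0, 0], "translation": [[-0.0009, -0.0003, 0], [0, 0, 0], [0, 0, 0.0015], [0, 0, 0.0015], [0, 0, 0.0015], [0, 0, 0.0015], [0, 0, 0.0015], [0, 0, 0], [0, 0, 0]], "twist": [[0, 0, 0], [0, 0, 0], [0, 0, 0], [0, 0, 0], [0, 0, 0], [0, 0, 0], [0, 0, 0], [0, 0, 0], [0, 0, 0]]}}

```text
t: 8.92
tcp_pos: [0.4965, 0.0468, 0.1122]
orientation: [-2.345, -2.09, 0.0]
contact_force: [0.5, 0.6, 0.0]
finger_gap: 0.0092
```

No contact force. About 4 mm is left to the collar; approaching in small steps.

{"api": "servo_tool", "payload": {"fingers": [0, 0, 0, 0, 0, 0], "translation": [[0, 0, 0.001], [0, 0, 0.001], [0, 0, 0.001], [0, 0, 0.0005], [0, 0, 0], [0, 0, 0]], "twist": [[0, 0, 0], [0, 0, 0], [0, 0, 0], [0, 0, 0], [0, 0, 0], [0, 0, 0]]}}

```text
t: 9.42
tcp_pos: [0.4965, 0.0468, 0.1088]
orientation: [-2.345, -2.09, 0.0]
contact_force: [-0.8, 0.5, -0.2]
finger_gap: 0.0093
```

{"api": "servo_tool", "payload": {"fingers": [0, 0, 0, 0], "translation": [[0, 0, 0.0005], [0, 0, 0.0005], [0, 0, 0], [0, 0, 0]], "twist": [[0, 0, 0], [0, 0, 0], [0, 0, 0], [0, 0, 0]]}}

```text
t: 9.75
tcp_pos: [0.4966, 0.0468, 0.108]
orientation: [2.345, 2.09, 0.0]
contact_force: [-0.0, -0.6, 1.8]
finger_gap: 0.0088
```

{"api": "servo_tool", "payload": {"fingers": [0, 0, 0, 0], "translation": [[0, 0, 0.0005], [0, 0, 0.0005], [0, 0, 0], [0, 0, 0]], "twist": [[0, 0, 0], [0, 0, 0], [0, 0, 0], [0, 0, 0]]}}

```text
t: 10.08
tcp_pos: [0.4967, 0.0468, 0.107]
orientation: [2.345, 2.09, 0.0]
contact_force: [-1.1, -0.1, 4.9]
finger_gap: 0.0094
```

```bash
python3 snap.py w9; python3 snap.py s9 side; python3 - <<'E'
import cv2,numpy as np
a=cv2.imread('pics/w9.png');b=cv2.imread('pics/s9.png')
cv2.imwrite('pics/w9c.png',np.hstack([cv2.resize(a[150:270,255:375],(480,480),interpolation=cv2.INTER_CUBIC),cv2.resize(b[150:230,280:330],(300,480),interpolation=cv2.INTER_CUBIC)]))
E
```

```text
t 10.0833 q [-0.1305  0.5593  1.8575  0.      0.7245 -0.0156] tcp [0.4967 0.0468 0.107 ] yaw_y -0.11494361173719646 z [ 0.0003 -0.     -1.    ] F [-1.1454 -0.1139  4.8606] gap 0.009372611721964567
t 10.1333 q [-0.1305  0.5593  1.8575  0.      0.7244 -0.0155] tcp [0.4967 0.0468 0.107 ] yaw_y -0.11497841450162487 z [ 0.0004 -0.     -1.    ] F [-0.8619  0.8004  4.3296] gap 0.009275334753234289
```

View pics/w9c.png

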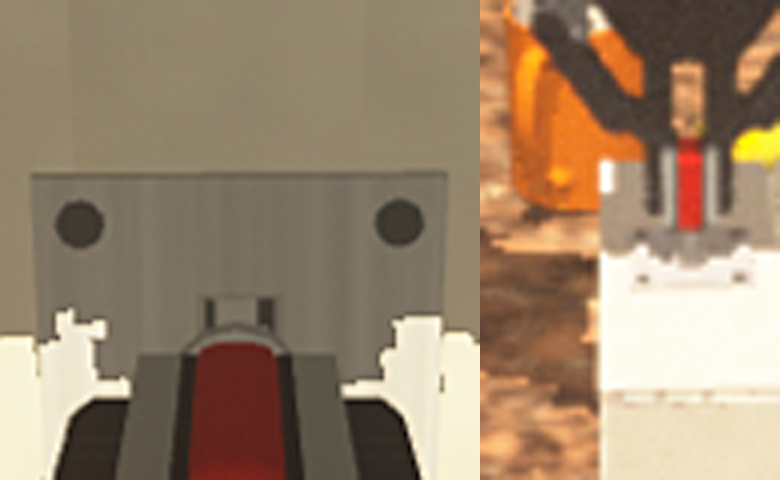

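Force rises about 3 N/mm, matching the plate springs, from TCP z about 0.1085, the expected collar depth. The collar is seated. Easing off to about 3 N and starting the clockwise turn.

{"api": "servo_tool", "payload": {"fingers": [0, 0, 0, 0, 0, 0, 0], "translation": [[0, 0, -0.0006], [0, 0, 0], [0, 0, 0], [0, 0, 0], [0, 0, 0], [0, 0, 0], [0, 0, 0]], "twist": [[0, 0, 0], [0, 0, 4], [0, 0, 4], [0, 0, 4], [0, 0, 4], [0, 0, 4], [0, 0, 0]]}}

```text
t: 10.77
tcp_pos: [0.4973, 0.0466, 0.1075]
orientation: [2.672, 1.649, 0.002]
contact_force: [1.2, -1.0, 2.2]
finger_gap: 0.0095
```

```bash
python3 -c "
from workcell import bot
s=bot.sense();print(s['wrist_torque'],s['contact_force'],s['joint_pos'])"
```

```text
[-0.08880613 -0.12139723  0.0458649 ] [ 1.18594012 -1.0419394   2.1866107 ] [-1.30642675e-01  5.58644741e-01  1.85658256e+00 -3.35896075e-04
  7.24820018e-01  3.34505123e-01]
```

Torque about z is 0.05 N m, as expected for the plug friction. Continuing.

{"api": "servo_tool", "payload": {"fingers": [0, 0, 0, 0, 0, 0, 0, 0, 0, 0], "translation": [[0, 0, 0], [0, 0, 0], [0, 0, 0], [0, 0, 0], [0, 0, 0], [0, 0, 0], [0, 0, 0], [0, 0, 0], [0, 0, 0], [0, 0, 0]], "twist": [[0, 0, 5], [0, 0, 5], [0, 0, 5], [0, 0, 5], [0, 0, 5], [0, 0, 5], [0, 0, 5], [0, 0, 5], [0, 0, 5], [0, 0, 0]]}}

```text
t: 11.6
tcp_pos: [0.4976, 0.0462, 0.1075]
orientation: [3.1, 0.503, 0.003]
contact_force: [1.0, -3.1, 2.1]
finger_gap: 0.0091
```

```bash
python3 snap.py s10 side; python3 -c "
from workcell import bot
s=bot.sense();print(s['wrist_torque'],s['contact_force'])
import cv2
b=cv2.imread('pics/s10.png');cv2.imwrite('pics/s10c.png',cv2.resize(b[120:260,250:410],(800,600)[:2] and (640,560)))"
```

```text
t 11.6 q [-0.1309  0.5587  1.8562 -0.001   0.7244  1.1186] tcp [0.4976 0.0462 0.1075] yaw_y -1.248778499633309 z [ 0.0022 -0.001  -1.    ] F [ 0.9597 -3.1056  2.1173] gap 0.009149708951123998
[-0.41986692 -0.27004433 -0.00077089] [ 1.60284719 -2.06928131  2.01873395]
```

View pics/s10c.png

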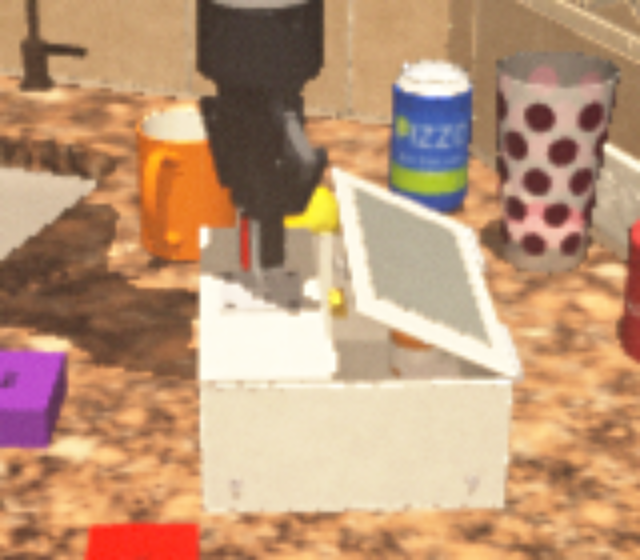

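The lid has sprung up (front edge raised in the side view, around (345,180) in the crop). I'll turn 5° more for margin, unload the vertical push and release.

{"api": "servo_tool", "payload": {"fingers": [0, 0, 0, 0.35, 0.35, 0.35, 0.35, 0.35, 0.35], "translation": [[0, 0, 0], [0, 0, -0.0006], [0, 0, 0], [0, 0, 0], [0, 0, 0], [0, 0, 0], [0, 0, 0], [0, 0, 0], [0, 0, 0]], "twist": [[0, 0, 5], [0, 0, 0], [0, 0, 0], [0, 0, 0], [0, 0, 0], [0, 0, 0], [0, 0, 0], [0, 0, 0], [0, 0, 0]]}}

```text
t: 12.4
tcp_pos: [0.4962, 0.047, 0.1079]
orientation: [-3.12, -0.367, 0.001]
contact_force: [-0.2, -0.9, 0.3]
finger_gap: 0.0302
```

```bash
python3 snap.py w11; python3 -c "
import cv2
b=cv2.imread('pics/w11.png');cv2.imwrite('pics/w11c.png',b)"
```

```text
t 12.4 q [-0.1302  0.5576  1.8573  0.0003  0.7275  1.2059] tcp [0.4962 0.047  0.1079] yaw_y -1.3362984357283638 z [-0.0007  0.0003 -1.    ] F [-0.2371 -0.8575  0.3325] gap 0.03017879210293767
```

View pics/w11c.png

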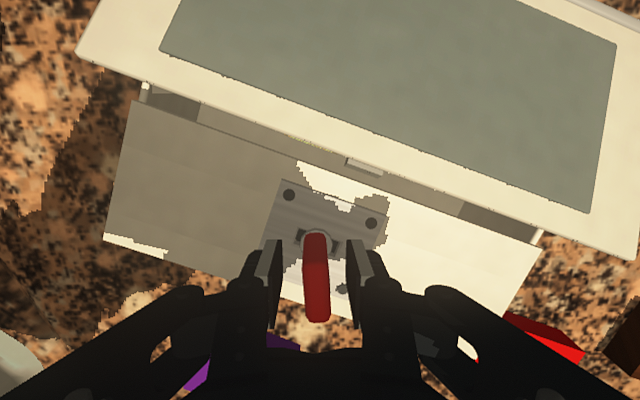

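The fingers are open at 30 mm and the key stands free in the lock. Withdrawing straight up.

{"api": "servo_tool", "payload": {"fingers": [0.35, 0.35, 0.35, 0.35, 0.35, 0.35, 0.35, 0.35, 0.35], "translation": [[0, 0, -0.006], [0, 0, -0.012], [0, 0, -0.016], [0, 0, -0.02], [0, 0, -0.02], [0, 0, -0.02], [0, 0, -0.016], [0, 0, 0], [0, 0, 0]], "twist": [[0, 0, 0], [0, 0, 0], [0, 0, 0], [0, 0, 0], [0, 0, 0], [0, 0, 0], [0, 0, 0], [0, 0, 0], [0, 0, 0]]}}

```text
t: 13.2
tcp_pos: [0.4969, 0.0468, 0.219]
orientation: [3.12, 0.367, 0.004]
contact_force: [0.1, -0.8, 0.2]
finger_gap: 0.0303
```

```bash
python3 snap.py w12; python3 snap.py s12 side;  python3 snap.py c12 scene; python3 -c "
import cv2,numpy as np
a=cv2.imread('pics/w12.png');b=cv2.imread('pics/s12.png')
cv2.imwrite('pics/x12.png',np.hstack([a[60:340,150:470],cv2.resize(b[120:260,250:410],(320,280))]))"
```

```text
t 13.2 q [-0.1304  0.3754  1.7585  0.0001  1.0052  1.2061] tcp [0.4969 0.0468 0.219 ] yaw_y -1.336612137604779 z [ 0.0024 -0.0003 -1.    ] F [ 0.0839 -0.768   0.2125] gap 0.030272080211067216
t 13.25 q [-0.1305  0.3768  1.7597  0.      1.0052  1.2061] tcp [0.4962 0.0468 0.218 ] yaw_y -1.3366329532521664 z [-0.0001  0.0001 -1.    ] F [-0.3206 -0.1024 -0.2174] gap 0.02986781689811308
t 13.3 q [-0.1305  0.3778  1.7603  0.      1.0052  1.2061] tcp [0.4958 0.0469 0.2173] yaw_y -1.3366724191553656 z [-0.0016  0.0002 -1.    ] F [0.6397 0.5693 0.0937] gap 0.029804833309930095
```

View pics/x12.png

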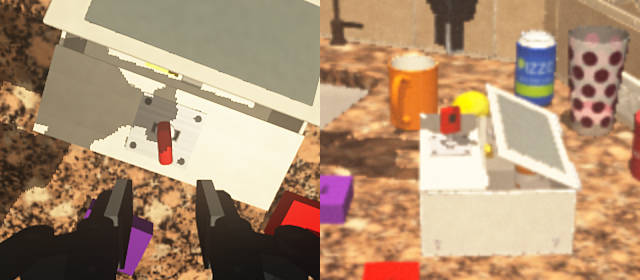

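View pics/s12.png

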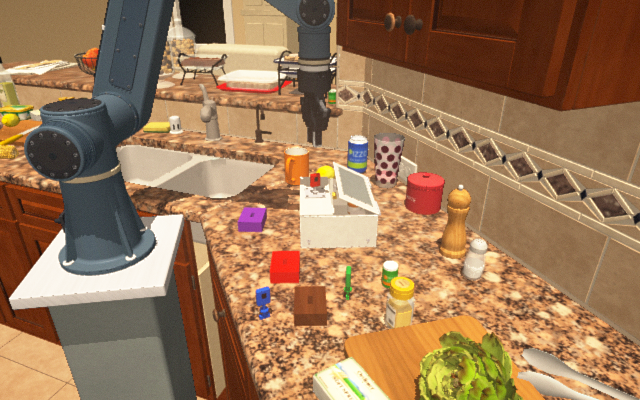

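The lid is up, the key stands turned in the lock, and the jar, tin, mug and lemon are in their places. One last check: is the key still fully home? Its bow top should be at z = 0.143.

```bash
python3 - <<'E'
import cv2,numpy as np
a=cv2.imread('pics/w12.png');b=cv2.imread('pics/s12.png')
cv2.imwrite('pics/y12.png',np.hstack([cv2.resize(a[145:245,270:370],(400,400),interpolation=cv2.INTER_CUBIC),cv2.resize(b[165:205,295:335],(400,400),interpolation=cv2.INTER_CUBIC)]))
E
```

```text
(no output)
```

View pics/y12.png

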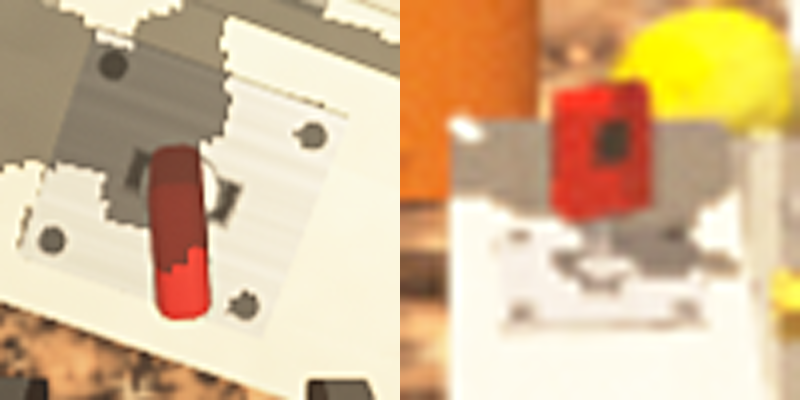

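```bash
python3 - <<'E'
from h import *; import pickle
s,p=pickle.load(open('pics/w12.pkl','rb')); _,ps=pickle.load(open('pics/s12.pkl','rb'))
g=lambda u,v:(270+u/4,145+v/4); gs=lambda u,v:(295+u/10,165+v/10)
# bow top face ends: wrist far end ~ (178,182?) near end (183,315); side right end (648,85) left end (555,92)
print('top centre', tri([(p,g(181,250)),(ps,gs(602,88))]))
a=onz(p,g(178,182),.143);b=onz(p,g(183,315),.143);print('len',np.linalg.norm(a-b),'mid',(a+b)/2,'yaw',np.arctan2(*(a-b)[1::-1]))
E
```

```text
top centre (array([0.5493, 0.033 , 0.1591]), [0.047774284239692086, 0.047774284239692155])
len 0.02425767642486763 mid [0.4976 0.0469 0.143 ] yaw 0.27204220208585644
```

I forgot the 400-pixel offset of the right half of the composite; redoing it.

```bash
python3 - <<'E'
from h import *; import pickle
s,p=pickle.load(open('pics/w12.pkl','rb')); _,ps=pickle.load(open('pics/s12.pkl','rb'))
g=lambda u,v:(270+u/4,145+v/4); gs=lambda u,v:(295+(u-400)/10,165+v/10)
print('top centre', tri([(p,g(181,250)),(ps,gs(602,88))]))
for X in [(.4975,.0468,.143),(.4975,.0468,.109),(.4975,.0468,.097)]: q=proj(ps,X); print('expected side crop px',(q-[295,165])*10+[400,0])
E
```

```text
top centre (array([0.4981, 0.0464, 0.1416]), [0.0009947076352597453, 0.0009947076352597134])
expected side crop px [595.4932  81.2921]
expected side crop px [595.8973 207.3585]
expected side crop px [596.0372 251.0104]
```

Bow top is at z = 0.1416 ± 0.001 against 0.143 expected, so the key is fully home and upright. Handing in.

```bash
python3 -c "
from workcell import bot
print(bot.job_done())"
```

```text
the job is handed in; nothing more can be done
None
```

The box is unlocked with its lid up, and the key is standing in the lock with the gripper clear of it. I handed the job in at about 13.3 s of the 64 s allowed; it gave no verdict.

- **What I did:** I lifted the red key from the brown stand and found the slot from two wrist views. I fed the key in with small corrections until the collar seated. Then I turned it 70° clockwise (the lid was up when I checked at 65°), let go and withdrew 110 mm straight up.
- **Forces:** the highest reading on the lock was about 5 N, against the 25 N limit. Readings were taken only at the end of each move.
- **Last checks:** the side view shows the lid up. The bow top measured z = 0.1416 m against 0.143 m expected, so the key is fully home. The bystanders look to be where they were.
- **Disagreements:**
  - I measured the slot about 2.6 mm off nominal in y from the wrist view and about 5.9 mm from the side view. The stated range is 3.5 to 6.5 mm. The key went in where the slot was seen.
  - My first triangulation of the key's final height was wrong because of a crop-offset mistake. I redid it before handing in.

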